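# Sort the turning bench: spacers, turned wood and tooling

### The arm

A 6-joint arm with a two-finger parallel gripper is mounted at the origin on the work surface. World frame = base frame: x ahead of the robot, y to its left, z up, the work surface at z = 0. Lengths are in m, angles in degrees, forces in N, time in s.
With the tool pointing down it reaches from about 0.4 to 0.825 m from the base axis. Payload 7 kg.
Tool frame: the origin (TCP) lies at the very end of the fingers, on their centre line; the grasp point (between the pads) lies 19 mm behind it; z points along the fingers, y is the line along which they close (so a half turn about z gives the same grasp; the last joint's range is limited). The gripper opens to 88 mm and grips with 3 to 60 N. Pads are 19 mm wide; open, the fingers measure 130 mm over their backs; the gripper's body (78 mm by 193 mm) begins 47 mm behind the grasp point.
Start: joints at [-56.774, 20.546, 0.682, 0, -70.136, -16.507], TCP at [0.194, -0.646, 0.227] pointing down, gripper open.
Joint ranges: [-176.03, 176.03], [-82.01, 121.73], [-58.28, 71.71], [-173.87, 95.51], [-174.79, -0.11], [-173.66, 173.66]. Speed limits (degrees/s): [136.94, 136.94, 172.46, 180, 180, 180].

### API

Orientations are given as [roll, pitch, yaw] about the fixed x, y, z axes, in that order (R = Rz(yaw) Ry(pitch) Rx(roll)).
In Python, from plant import ctrl gives the robot as it stands.
- The arm moves only by the tool carry_out, never from a script. Its argument "deltas" is a list that holds one entry, the list of rows, each a list of 5 numbers: the shift along the tool's x, y, z scaled (see below), then the turn about the tool's z scaled (see below), then the opening, from -1 (shut) to 1 (fully open). A call has 1 to 5 rows; each row is the pose to reach, as a shift and turn from the pose commanded when the call began, along the tool's axes at that moment, turning the shorter way round; what a row does not reach only later rows make up. The controller multiplies each number of a shift by 20 cm and each number of a turn by 2 pi rad. A row lasts 1/10 s, in which the tool goes at most 50 mm and 8.59 degrees, less where a joint would pass 70% of its speed; a pose out of reach is approached as far as the arm can. A call with a number of a shift or a turn outside -1 to 1 is refused whole. A call with a gripper value outside its range is refused whole. The fingers move at their own pace and stop on an object; the grip force is fixed at half the most. Time passes only in rows, so rows that repeat a pose let the fingers close. It gives the time, the measured TCP pose, the force, the opening and the grip force at its end, in the units of the state.
- ctrl.get_obs(): the state, without advancing time (a new reading comes with each control period).
- ctrl.snapshot(name): name is "side" or "top"; returns a dict with "color" (480x640x3 uint8, red, green, blue), "camera_matrix" (3x3 intrinsics, pixels), "k1" (the pictures are not rectified: a ray, as slopes to the right and down, at radius r is drawn at 1 + k1 r^2 times it, then the intrinsics apply), "R" (3x3) and "t" (3): a world point X has camera coordinates R X + t. Camera axes: x right, y down, z forward; pixel columns grow to the right and rows downward; lengths in m; the calibration is good to about 2 mm. A picture is of the moment at which its call begins. There is no depth.
- ctrl.close_job(): hands the job in; it is judged then, once.
Trained networks look in a picture, given as the dict that the camera call returned (one of the last four; its "shot" number tells which), for a name from the list of things; names that differ only in an ending like _2 or _b are one class to them, and where a whole thing is asked for, a point or a joint stands for the part that bears it (a point fixed in the world has none). Each returns a list of dicts, best first, with "p" (0 to 1); they miss things now and then, are a little off and sometimes report something else, mostly with a low value. They report only what shows in the picture. A call takes as long as a camera call. They do not tell look-alikes from the thing itself.
- ctrl.search_frame(picture, name): "centre" ([column, row] in pixels, amid what is visible of it).
- ctrl.silhouettes(picture, name): "mask" (480x640 bool, what is visible of it) and "centre" ([column, row] in pixels, amid what is visible of it).
- ctrl.spot_point(picture, name): "centre" ([column, row] in pixels: a listed point, or the origin of a listed thing).
The state is a dict: "clock": time; "joint_pos": joint angles; "qvel": joint speeds; "tau": joint torques, N m; "tool_pos": TCP position; "orientation": TCP orientation; "force": force on the tool from outside, world axes, zero at the start; "moment": the same for the moment, N m; "opening": finger opening in m; "gripper_force": force on a finger pad.
Only numpy, scipy, OpenCV 4.12 (cv2) and the standard library are available. Lean on these libraries where they do the work, as an engineer would, in place of code of your own. Each camera call takes 0.05 s, during which the arm holds its last target. There are 200 camera calls.

### The job

Sort the mixed handful on the woodturning bench: thread the wide aluminium spacer ring onto the spacer post, then the narrower brass ring on top of it, pressing each ring down firmly for about half a second to feel that it lies flat before going on. Stand the pale maple knob and the dark walnut finial upright in the green tray, and stand the steel drill chuck upright in the blue tray. Leave the little vase and the glue bottle standing where they are.

Things in the scene. Friction and masses are not known exactly. Their poses are not given: they have to be found in the camera images.
- alu_ring_mid (a point): Silver-grey aluminium spacer ring lying flat: outside 64 mm, hole 27 mm, 16 mm thick, about 0.12 kg. Grasp it across its outside. The point is the centre of the ring (in the hole, 8 mm above its underside); z is its axis.
- brass_ring_mid (a point): Yellow brass spacer ring lying flat: outside 50 mm, hole 27 mm, 16 mm thick, about 0.19 kg. Grasp it across its outside. The point is the centre of the ring (in the hole, 8 mm above its underside); z is its axis.
- maple_knob_mid (a point): Pale maple drawer knob standing on its 28 mm foot, 42 mm tall, round, widest (40 mm) between 20 and 29 mm above its foot, 0.03 kg. Its given point lies on its upright axis, half-way up.
- walnut_finial_mid (a point): Dark walnut finial standing on its 32 mm foot, 52 mm tall, round, narrow neck (20 mm) at 14 mm, widest (35 mm) 32 mm above its foot, tapering to a blunt tip, 0.03 kg. Its given point lies on its upright axis, half-way up.
- drill_chuck_mid (a point): Steel drill chuck standing with its tapered nose up: round, 42 mm across, 52 mm tall (sides straight up to 40 mm), 0.35 kg. Its given point lies on its upright axis, half-way up.
- green_tray: Fixed green plastic tray for turned wood: 140 x 140 mm outside, walls 4 mm thick and 25 mm tall, inner floor 4 mm above its underside. Origin: centre of its underside, on the bench; x and y run along its sides.
- blue_tray: Fixed blue plastic tray for tooling: 140 x 140 mm outside, walls 4 mm thick and 25 mm tall, inner floor 4 mm above its underside. Origin: centre of its underside, on the bench; x and y run along its sides.
- spacer_post: Fixed spacer post: a white base 100 x 100 x 12 mm with an upright steel pin in its centre, 16 mm thick, reaching 42 mm above the base (54 mm above the bench), its top 8 mm tapered. Rings lie flat on the base, the pin through their holes. A ring may be pressed while still held or after letting go; a push of 6 to 15 N is enough. Origin: centre of the underside, on the bench; z is the pin's axis.
- vase_mid (a point): Finished reddish-brown turned vase, 46 mm across at most, 70 mm tall, standing loose: a bystander to leave alone. The point is on its axis, half-way up.
- glue_mid (a point): Small green glue bottle with a white label and red cap, 36 mm across, 75 mm tall, standing loose: a bystander to leave alone. The point is on its axis, half-way up.
There are look-alikes about, which are no part of the job. Leave any red look-alike of the part that bears alu_ring_mid alone. Of the things that look like the part that bears walnut_finial_mid, take the one that is nearest to the robot's base at the start.

How it is judged:
By the outcome, as a careful person would: the job done as asked, in the order asked, and still so for the second after the job is handed in, with the robot touching nothing.
It also fails if it takes over 133 s, if anything falls off the work surface, if the arm or the gripper's body presses on something with over 40 N, if the wrist force passes 120 N, or if a joint passes its speed limit or range.

## Working session

There is one attempt and no reset: what is moved stays moved. The work goes in short steps, Python scripts to look and compute and a tool call to move; the robot and the scene stay as the last step left them, time stands still between calls to the robot, and variables do not carry over. Pictures are saved under pics/ and viewed, at most 14 in all, crops included, and the job is handed in when it is done.

Besides the shell and the picture viewer there is one more tool, called after "Emit:" by a JSON object that holds its "op" and its "data". carry_out: Moves the arm, as the interface text tells. Its arguments: {"type":"object","properties":{"deltas":{"type":"array"}},"required":["deltas"]}

```bash
mkdir -p pics; ls
python3 - <<'E'
from plant import ctrl
import cv2
for n in ("top","side"):
    s=ctrl.snapshot(n); cv2.imwrite(f"pics/{n}0.png",s["color"][:,:,::-1])
    print(n,s["camera_matrix"].tolist(),s["k1"],s["R"].tolist(),s["t"].tolist(),s["color"].shape)
    for o in "alu_ring_mid brass_ring_mid maple_knob_mid walnut_finial_mid drill_chuck_mid green_tray blue_tray spacer_post vase_mid glue_mid".split():
        print(o,[(round(d["p"],2),[round(float(v),1) for v in d["centre"]]) for d in ctrl.spot_point(s,o)])
print(ctrl.get_obs())
E
```

```text
pics
top [[598.5120472584993, 0.0, 316.59903918610496], [0.0, 598.5120472584993, 228.3805774716453], [0.0, 0.0, 1.0]] -0.05954273892143492 [[-0.004606894675682004, -0.9999750136568882, -0.005361770542789852], [-0.9964226406801124, 0.0050428553466204135, -0.08435929557567866], [0.08438422637862379, 0.0049539551733356335, -0.9964209756255745]] [0.02780157170411241, 0.5314064096592249, 1.45695620267658] (480, 640, 3)
alu_ring_mid [(0.94, [486.9, 240.9]), (0.61, [483.9, 291.5])]
brass_ring_mid [(0.64, [271.7, 265.7])]
maple_knob_mid [(0.65, [450.2, 290.3])]
walnut_finial_mid [(0.67, [339.9, 230.7])]
drill_chuck_mid [(0.78, [156.1, 246.8])]
green_tray [(0.56, [419.4, 189.6])]
blue_tray [(0.56, [319.5, 173.9])]
spacer_post [(0.58, [230.9, 198.6])]
vase_mid []
glue_mid [(0.68, [385.3, 271.8])]
side [[604.1125035868527, 0.0, 322.6902503773796], [0.0, 604.1125035868527, 232.13137103736187], [0.0, 0.0, 1.0]] 0.027959261366369007 [[-0.9973147311037052, -0.06914528660755428, -0.02412999095529991], [-0.01557716759292371, 0.5222339539678216, -0.852659984503153], [0.07155891959305734, -0.8499944862
[... 551 characters left out ...]
 [(0.7, [377.6, 205.2])]
{'clock': 1.1, 'joint_pos': array([-5.67743944e+01,  2.05459220e+01,  6.81017945e-01, -7.65554876e-04,
       -7.01367157e+01, -1.65072614e+01]), 'qvel': array([ 0.00676709, -0.00840443,  0.06959913, -0.09358077, -0.01893028,
        0.00726696]), 'tau': array([-1.19566294e-04, -5.82401633e+01,  2.93305260e+01,  7.00244173e+00,
        1.25485577e-02, -2.71364354e-05]), 'tool_pos': array([ 0.19415097, -0.64643608,  0.22655662]), 'orientation': array([ 1.79998242e+02,  2.30095360e-04, -1.63281916e+02]), 'force': array([ 0.34683476,  0.08334855, -0.72031168]), 'moment': array([ 0.01493226, -0.00889314, -0.07782214]), 'gripper_force': 0.0, 'opening': 0.0874446540257964}
```

View images.

View pics/top0.png

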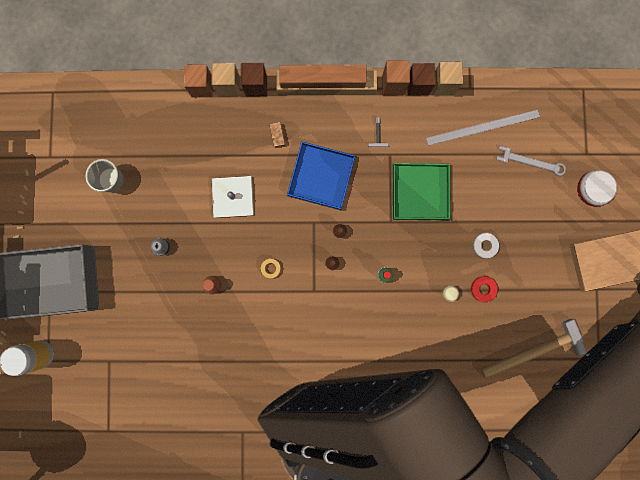

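View pics/side0.png

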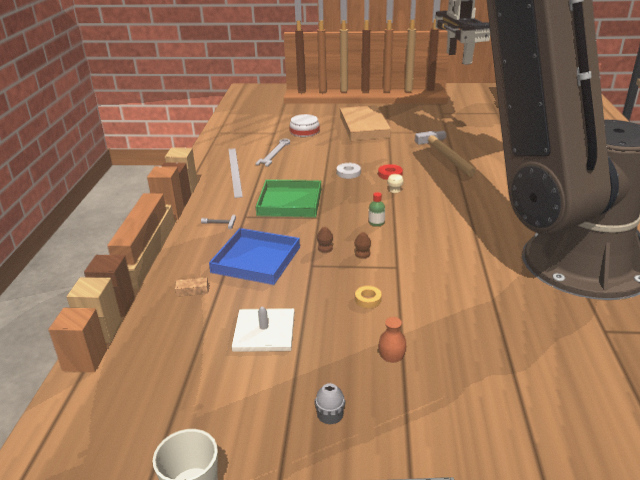

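```bash
cat > h.py <<'E'
import numpy as np, cv2
def ray(s,px):
    p=cv2.undistortPoints(np.array([[px]],float),s["camera_matrix"],np.array([s["k1"],0,0,0,0]))[0,0]
    R,t=np.array(s["R"]),np.array(s["t"])
    return -R.T@t, R.T@np.array([p[0],p[1],1.])
def at(s,px,z):
    c,d=ray(s,px); return (c+d*(z-c[2])/d[2])
def tri(a,b):
    (c1,d1),(c2,d2)=a,b
    A=np.stack([d1,-d2],1); k=np.linalg.lstsq(A,c2-c1,rcond=None)[0]
    p,q=c1+k[0]*d1,c2+k[1]*d2
    return (p+q)/2,np.linalg.norm(p-q)
def box(m):
    ys,xs=np.nonzero(m); return [(xs.min()+xs.max())/2,(ys.min()+ys.max())/2]
E
python3 - <<'E'
from plant import ctrl
from h import *
np.set_printoptions(precision=4,suppress=True)
Z=dict(alu_ring_mid=.012,brass_ring_mid=.012,maple_knob_mid=.021,walnut_finial_mid=.026,drill_chuck_mid=.026,green_tray=.015,blue_tray=.015,spacer_post=.012,vase_mid=.035,glue_mid=.0375)
S={n:ctrl.snapshot(n) for n in("top","side")}
for o,z in Z.items():
    for n,s in S.items():
        for d in ctrl.silhouettes(s,o):
            if d["p"]<.2: continue
            m=d["mask"]; 
            e=""
            if "tray" in o or "post" in o: e=cv2.minAreaRect(np.argwhere(m)[:,::-1].astype(np.float32))
            print(o,n,round(d["p"],2),np.array(d["centre"]),m.sum(),"box",box(m),at(s,box(m),z),e)
E
```

```text
alu_ring_mid top 0.97 [486.  238.3] 443 box [np.float64(485.0), np.float64(245.0)] [ 0.4887 -0.3942  0.012 ] 
alu_ring_mid top 0.58 [483.2 284.9] 504 box [np.float64(484.5), np.float64(289.0)] [ 0.3796 -0.3901  0.012 ] 
alu_ring_mid side 0.84 [347.3 171.6] 350 box [np.float64(349.0), np.float64(171.0)] [ 0.4854 -0.3841  0.012 ] 
alu_ring_mid side 0.48 [384.7 172.4] 262 box [np.float64(390.0), np.float64(172.0)] [ 0.3797 -0.3801  0.012 ] 
brass_ring_mid top 0.73 [263.7 268.1] 283 box [np.float64(270.0), np.float64(268.0)] [0.4345 0.1412 0.012 ] 
brass_ring_mid side 0.97 [368.2 296.7] 492 box [np.float64(368.5), np.float64(296.5)] [0.4324 0.1455 0.012 ] 
brass_ring_mid side 0.41 [376.8 211.5] 458 box [np.float64(376.0), np.float64(209.5)] [ 0.4167 -0.1821  0.012 ] 
brass_ring_mid side 0.21 [255.3 257.4] 3444 box [np.float64(254.0), np.float64(256.5)] [0.6668 0.0207 0.012 ] 
maple_knob_mid top 0.72 [453.  292.8] 201 box [np.float64(451.0), np.float64(293.5)] [ 0.3694 -0.3044  0.021 ] 
maple_knob_mid side 0.7 [395.8 183.6] 220 box [np.float64(394.5), np.float64(183.5)] [ 0.3711 -0.2972  
[... 1495 characters left out ...]
375, 50.4563102722168), 10.713123321533203)
spacer_post top 0.77 [231.3 197.5] 1609 box [np.float64(232.5), np.float64(196.5)] [0.6137 0.2357 0.012 ] ((231.95518493652344, 196.2379150390625), (40.51819610595703, 40.28330993652344), 86.633544921875)
spacer_post side 0.57 [328.6 403.7] 968 box [np.float64(329.5), np.float64(403.5)] [0.489 0.406 0.012] ((329.5, 403.5), (39.0, 29.0), 90.0)
vase_mid top 0.58 [210.7 283.4] 262 box [np.float64(210.5), np.float64(284.5)] [0.3944 0.2847 0.035 ] 
vase_mid side 0.69 [394.3 338.7] 917 box [np.float64(391.5), np.float64(339.5)] [0.395  0.2874 0.035 ] 
glue_mid top 0.65 [382.6 276.3] 201 box [np.float64(384.5), np.float64(275.0)] [ 0.4156 -0.1395  0.0375]
```

Emit:
{"op": "carry_out", "data": {"deltas": [[[-0.886,0.3955,0.3175,0.0464,1],[-0.886,0.3955,0.3175,0.0464,1],[-0.886,0.3955,0.3175,0.0464,1],[-0.886,0.3955,0.3175,0.0464,1],[-0.886,0.3955,0.3175,0.0464,1]]]}}

```text
clock: 2.7
tool_pos: [0.3437, -0.5161, 0.1612]
orientation: [179.9, -0.1, -179.8]
force: [0.4, -0.2, 0.3]
opening: 0.0875
gripper_force: 0.0
```

Emit:
{"op": "carry_out", "data": {"deltas": [[[-0.735,0.635,0.317,0,1],[-0.735,0.635,0.317,0,1],[-0.735,0.635,0.317,0,1],[-0.735,0.635,0.317,0,1],[-0.735,0.635,0.317,0,1]]]}}

```text
clock: 3.2
tool_pos: [0.4907, -0.3895, 0.0977]
orientation: [179.9, -0.1, -179.8]
force: [-0.2, 0.2, 0.4]
opening: 0.0875
gripper_force: 0.0
```

Run:
```python
from plant import ctrl
from h import *
o=ctrl.get_obs(); print(o["tool_pos"],o["orientation"],o["joint_pos"])
S={n:ctrl.snapshot(n) for n in("top","side")}
a=S["top"]["color"][150:330,400:640]; b=S["side"]["color"][60:240,270:510]
cv2.imwrite("pics/a1.png",cv2.resize(np.vstack([a,b]),None,fx=1.6,fy=1.6,interpolation=2)[:,:,::-1])
for n,s in S.items():
    R,t=np.array(s["R"]),np.array(s["t"])
    for X in ([.488,-.3925,.016],list(o["tool_pos"]),[.614,.236,.012],[.614,.236,.054]):
        p,_=cv2.projectPoints(np.array([X]),cv2.Rodrigues(R)[0],t,s["camera_matrix"],np.array([s["k1"],0,0,0,0])); print(n,X,p.ravel())
    for k in("spacer_post",): print([(d["p"],d["centre"],at(s,d["centre"],0)) for d in ctrl.spot_point(s,k)])
a=S["top"]["color"][160:230,195:270]; b=S["side"]["color"][290:360,225:300]
cv2.imwrite("pics/a2.png",cv2.resize(np.hstack([a,b]),None,fx=5,fy=5,interpolation=0)[:,:,::-1])
```

```text
[ 0.49074682 -0.38950914  0.09774712] [ 1.79942939e+02 -8.57665036e-02 -1.79766141e+02] [-2.06277507e+01  2.22298535e+01 -1.48971681e+01 -2.85311986e-02
 -5.29734459e+01 -6.91212320e+01]
top [0.488, -0.3925, 0.016] [484.78255604 245.20991868]
top [np.float64(0.4907468225971974), np.float64(-0.3895091417548146), np.float64(0.09774711506842709)] [492.99724588 242.08550554]
top [0.614, 0.236, 0.012] [232.37477827 196.37264625]
top [0.614, 0.236, 0.054] [229.87020983 194.00175458]
[(0.56, [231.4, 197.7], array([0.61230939, 0.24020525, 0.        ]))]
side [0.488, -0.3925, 0.016] [348.09776255 168.18520079]
side [np.float64(0.4907468225971974), np.float64(-0.3895091417548146), np.float64(0.09774711506842709)] [346.90956548 139.31564802]
side [0.614, 0.236, 0.012] [263.48511211 326.04069746]
side [0.614, 0.236, 0.054] [261.64166012 306.97303799]
[(0.89, [264.5, 329.6], array([0.61382143, 0.23137241, 0.        ])), (0.72, [375.8, 206.0], array([ 0.41671664, -0.22036019,  0.        ]))]
```

View pics/a1.png

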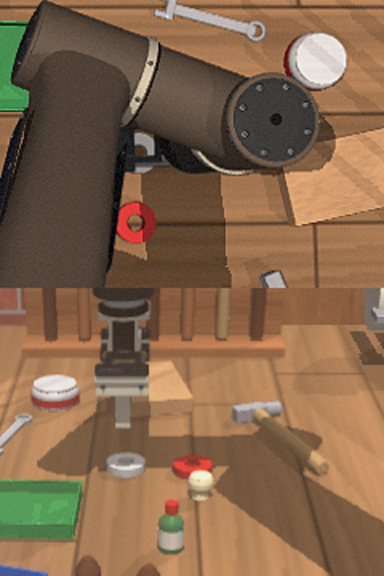

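View pics/a2.png

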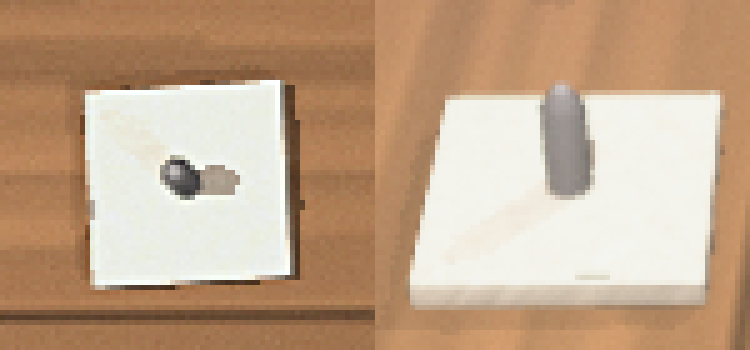

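Emit:
{"op": "carry_out", "data": {"deltas": [[[0.021,-0.0125,0.2,0,1],[0.021,-0.0125,0.3,0,1],[0.021,-0.0125,0.4,0,1],[0.021,-0.0125,0.4685,0,1],[0.021,-0.0125,0.4685,0,1]]]}}

```text
clock: 3.9
tool_pos: [0.4821, -0.3957, 0.0046]
orientation: [179.9, -0.1, 179.9]
force: [0.5, 0.7, -0.7]
opening: 0.0875
gripper_force: 0.0
```

Emit:
{"op": "carry_out", "data": {"deltas": [[[0,0,0,0,-1],[0,0,0,0,-1],[0,0,0,0,-1],[0,0,0,0,-1],[0,0,0,0,-1]]]}}

```text
clock: 4.4
tool_pos: [0.4844, -0.3954, 0.0069]
orientation: [-180.0, 0.1, -180.0]
force: [0.5, 1.1, 4.2]
opening: 0.0624
gripper_force: 29.8
```

Run:
```python
from plant import ctrl
from h import *
o=ctrl.get_obs(); print(o["tool_pos"],o["orientation"],o["opening"])
s=ctrl.snapshot("side"); t=ctrl.snapshot("top")
print(o["tool_pos"],ctrl.get_obs()["tool_pos"],ctrl.get_obs()["opening"])
b=s["color"][120:200,310:410];a=t["color"][210:290,430:530]
cv2.imwrite("pics/a3.png",cv2.resize(np.hstack([a,b]),None,fx=4,fy=4,interpolation=2)[:,:,::-1])
```

```text
[ 0.48443687 -0.39537927  0.00690404] [-1.79961806e+02  7.11756476e-02 -1.79969419e+02] 0.062437912655025005
[ 0.48443687 -0.39537927  0.00690404] [ 0.48442024 -0.39537742  0.00689025] 0.06237586099188462
```

View pics/a3.png

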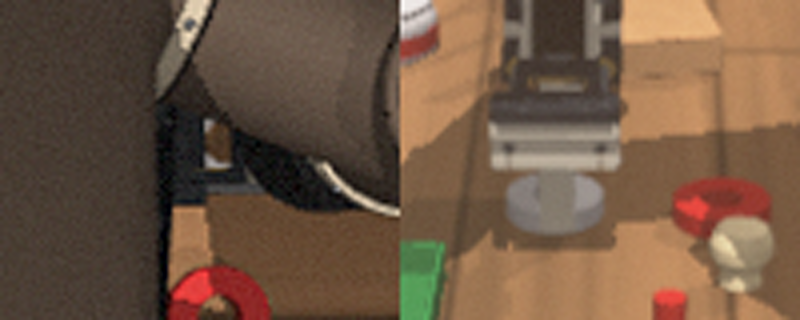

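Emit:
{"op": "carry_out", "data": {"deltas": [[[0,0,-0.2,0,-1],[0,0,-0.4,0,-1],[-0.1,0.2,-0.6,0,-1],[-0.2,0.4,-0.6,0,-1],[-0.2,0.6,-0.6,0,-1]]]}}

```text
clock: 5.0
tool_pos: [0.5267, -0.2742, 0.1279]
orientation: [-179.9, 0.3, 180.0]
force: [0.6, 1.2, -1.6]
opening: 0.0623
gripper_force: 29.7
```

Emit:
{"op": "carry_out", "data": {"deltas": [[[-0.05,0.25,0,0,-1],[-0.1,0.5,0,0,-1],[-0.15,0.75,0,0,-1],[-0.2,1,0,0,-1],[-0.2,1,0,0,-1]]]}}

```text
clock: 5.5
tool_pos: [0.5649, -0.0704, 0.1261]
orientation: [180.0, 0.1, -179.7]
force: [-0.5, 0.0, -1.5]
opening: 0.0624
gripper_force: 29.7
```

Emit:
{"op": "carry_out", "data": {"deltas": [[[-0.05,0.25,0,0,-1],[-0.1,0.5,0,0,-1],[-0.15,0.75,0,0,-1],[-0.2,1,0,0,-1],[-0.2,1,0,0,-1]]]}}

```text
clock: 6.0
tool_pos: [0.6048, 0.1296, 0.1256]
orientation: [180.0, 0.1, -179.8]
force: [-1.5, -0.2, -0.4]
opening: 0.0624
gripper_force: 29.7
```

Emit:
{"op": "carry_out", "data": {"deltas": [[[-0.015,0.2,0,0,-1],[-0.03,0.4,0,0,-1],[-0.045,0.56,0,0,-1],[-0.045,0.56,0,0,-1],[-0.045,0.56,0,0,-1]]]}}

```text
clock: 6.5
tool_pos: [0.6122, 0.237, 0.1252]
orientation: [-180.0, -0.1, -179.9]
force: [-0.4, 0.1, -0.9]
opening: 0.0625
gripper_force: 29.7
```

```bash
cat > look.py <<'E'
import sys
from plant import ctrl
from h import *
# usage: look.py out X Y Z [half]  : crops around world point in both pictures, x5
out=sys.argv[1]; X=np.array([[float(v) for v in sys.argv[2:5]]]); h=int(sys.argv[5]) if len(sys.argv)>5 else 40
o=ctrl.get_obs(); print(o["tool_pos"].round(4),o["orientation"].round(2),o["force"].round(1),round(o["opening"],4),o["clock"])
C=[]
for n in("top","side"):
    s=ctrl.snapshot(n); p,_=cv2.projectPoints(X,cv2.Rodrigues(np.array(s["R"]))[0],np.array(s["t"]),s["camera_matrix"],np.array([s["k1"],0,0,0,0]))
    u,v=p.ravel().round().astype(int); u=np.clip(u,h,639-h); v=np.clip(v,h,479-h); print(n,"origin",u-h,v-h)
    C.append(cv2.resize(s["color"][v-h:v+h,u-h:u+h],(400,400),interpolation=2))
cv2.imwrite(f"pics/{out}.png",np.hstack(C)[:,:,::-1])
E
python3 look.py b1 .6135 .2365 .06 50
```

```text
[0.6122 0.237  0.1252] [-1.7996e+02 -7.0000e-02 -1.7993e+02] [-0.4  0.1 -0.9] 0.0625 6.5
top origin 179 144
side origin 212 254
```

View pics/b1.png

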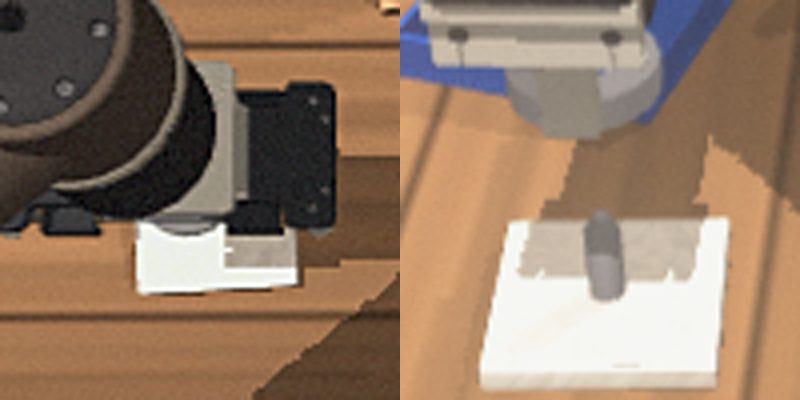

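Emit:
{"op": "carry_out", "data": {"deltas": [[[-0.0065,0,0.15,0,-1],[-0.0065,0,0.25,0,-1],[-0.0065,0,0.3,0,-1],[-0.0065,0,0.34,0,-1],[-0.0065,0,0.37,0,-1]]]}}

```text
clock: 7.1
tool_pos: [0.6144, 0.2364, 0.052]
orientation: [180.0, 0.0, 180.0]
force: [-0.0, 0.0, -1.1]
opening: 0.0626
gripper_force: 29.7
```

Emit:
{"op": "carry_out", "data": {"deltas": [[[0,0,0.03,0,-1],[0,0,0.06,0,-1],[0,0,0.09,0,-1],[0,0,0.11,0,-1],[0,0,0.11,0,-1]]]}}

```text
clock: 7.6
tool_pos: [0.6137, 0.2367, 0.0293]
orientation: [-180.0, -0.0, -180.0]
force: [-0.1, 0.6, -1.3]
opening: 0.0627
gripper_force: 29.7
```

Emit:
{"op": "carry_out", "data": {"deltas": [[[0,0,0.02,0,-1],[0,0,0.04,0,-1],[0,0,0.045,0,-1],[0,0,0.05,0,-1],[0,0,0.05,0,-1]]]}}

```text
clock: 8.1
tool_pos: [0.614, 0.2368, 0.0199]
orientation: [-180.0, -0.0, -180.0]
force: [-0.4, 0.6, -0.2]
opening: 0.0626
gripper_force: 29.7
```

Emit:
{"op": "carry_out", "data": {"deltas": [[[0,0,0.005,0,-1],[0,0,0.005,0,-1],[0,0,0.005,0,-1]]]}}

```text
clock: 8.4
tool_pos: [0.614, 0.2369, 0.019]
orientation: [180.0, 0.0, -180.0]
force: [0.5, -0.2, -1.8]
opening: 0.0623
gripper_force: 29.7
```

Emit:
{"op": "carry_out", "data": {"deltas": [[[0,0,0.005,0,-1],[0,0,0.005,0,-1],[0,0,0.005,0,-1]]]}}

```text
clock: 8.7
tool_pos: [0.6141, 0.2369, 0.0189]
orientation: [180.0, 0.0, -180.0]
force: [-3.1, -1.3, 5.9]
opening: 0.0624
gripper_force: 29.8
```

Emit:
{"op": "carry_out", "data": {"deltas": [[[0,0,0.005,0,-1],[0,0,0.005,0,-1],[0,0,0.005,0,-1]]]}}

```text
clock: 9.0
tool_pos: [0.6141, 0.2369, 0.0188]
orientation: [180.0, 0.0, -180.0]
force: [-5.0, -1.4, 13.1]
opening: 0.0626
gripper_force: 29.9
```

Emit:
{"op": "carry_out", "data": {"deltas": [[[0,0,0,0,-1],[0,0,0,0,-1],[0,0,0,0,-1],[0,0,0,0,-1],[0,0,0,0,-1]]]}}

```text
clock: 9.5
tool_pos: [0.6141, 0.2369, 0.0188]
orientation: [180.0, 0.0, -180.0]
force: [-5.8, -1.4, 13.5]
opening: 0.0626
gripper_force: 29.9
```

Emit:
{"op": "carry_out", "data": {"deltas": [[[0,0,0,0,-1],[0,0,-0.007,0,-1],[0,0,-0.01,0,0.8],[0,0,-0.01,0,0.8],[0,0,-0.01,0,0.8]]]}}

```text
clock: 10.0
tool_pos: [0.6141, 0.2369, 0.0188]
orientation: [-180.0, -0.0, -180.0]
force: [-0.7, -0.1, -0.0]
opening: 0.0776
gripper_force: 0.0
```

Emit:
{"op": "carry_out", "data": {"deltas": [[[0,0,-0.05,0,0.8],[0,0,-0.2,0,0.8],[0,0,-0.4,0,0.8],[0,0,-0.5,0,0.8],[0,0,-0.5,0,0.8]]]}}

```text
clock: 10.5
tool_pos: [0.6161, 0.238, 0.1238]
orientation: [179.8, 0.3, -180.0]
force: [0.2, -0.5, -0.4]
opening: 0.0789
gripper_force: 0.0
```

```bash
python3 look.py b2 .6135 .2365 .03 40
```

```text
[0.6161 0.238  0.1238] [ 179.8     0.35 -179.95] [ 0.2 -0.5 -0.4] 0.0789 10.5
top origin 191 156
side origin 223 278
```

View pics/b2.png

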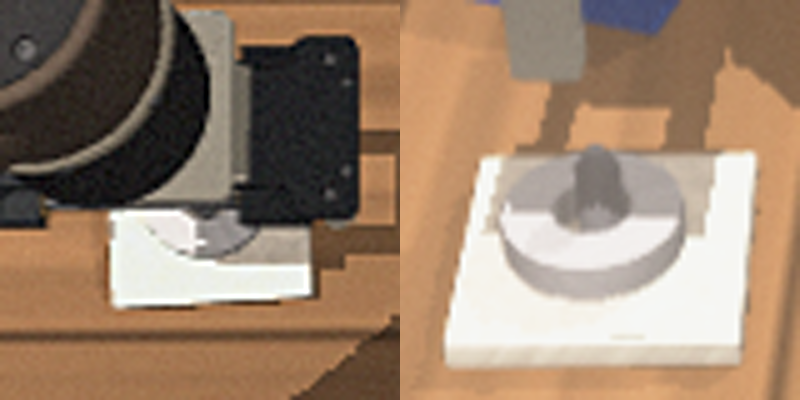

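Emit:
{"op": "carry_out", "data": {"deltas": [[[0.2,-0.1,0.03,0,0.9],[0.45,-0.25,0.06,0,0.9],[0.7,-0.36,0.09,0,0.9],[0.913,-0.4775,0.119,0,0.9],[0.913,-0.4775,0.119,0,0.9]]]}}

```text
clock: 11.1
tool_pos: [0.4259, 0.1375, 0.0933]
orientation: [-179.8, -0.3, 180.0]
force: [0.8, 0.1, 0.6]
opening: 0.0833
gripper_force: 0.0
```

Emit:
{"op": "carry_out", "data": {"deltas": [[[0,0,0,0,0.9],[0,0,0,0,0.9]]]}}

```text
clock: 11.3
tool_pos: [0.4321, 0.1418, 0.0953]
orientation: [180.0, 0.0, -180.0]
force: [0.8, 1.4, -0.2]
opening: 0.0835
gripper_force: 0.0
```

Emit:
{"op": "carry_out", "data": {"deltas": [[[-0.007,0.0035,0.15,0,0.9],[-0.007,0.0035,0.3,0,0.9],[-0.007,0.0035,0.38,0,0.9],[-0.007,0.0035,0.42,0,0.9],[-0.007,0.0035,0.443,0,0.9]]]}}

```text
clock: 11.8
tool_pos: [0.4335, 0.1423, 0.0056]
orientation: [-179.9, -0.1, -180.0]
force: [0.4, 1.2, 0.6]
opening: 0.0833
gripper_force: 0.0
```

Emit:
{"op": "carry_out", "data": {"deltas": [[[0,0,0,0,0.9],[0,0,0,0,-1],[0,0,0,0,-1],[0,0,0,0,-1],[0,0,0,0,-1]]]}}

```text
clock: 12.3
tool_pos: [0.433, 0.1422, 0.007]
orientation: [180.0, 0.0, -180.0]
force: [-1.2, -0.2, -0.2]
opening: 0.0566
gripper_force: 0.0
```

Emit:
{"op": "carry_out", "data": {"deltas": [[[0,0,0,0,-1],[0,0,0,0,-1]]]}}

```text
clock: 12.5
tool_pos: [0.4329, 0.142, 0.0069]
orientation: [180.0, 0.0, -180.0]
force: [-0.7, -0.4, 4.9]
opening: 0.0484
gripper_force: 30.0
```

```bash
python3 look.py b3 .4335 .1425 .01 40
```

```text
[0.4329 0.142  0.0069] [ 1.7999e+02  2.0000e-02 -1.7997e+02] [-0.7 -0.4  4.9] 0.0484 12.5
top origin 230 228
side origin 328 256
```

View pics/b3.png

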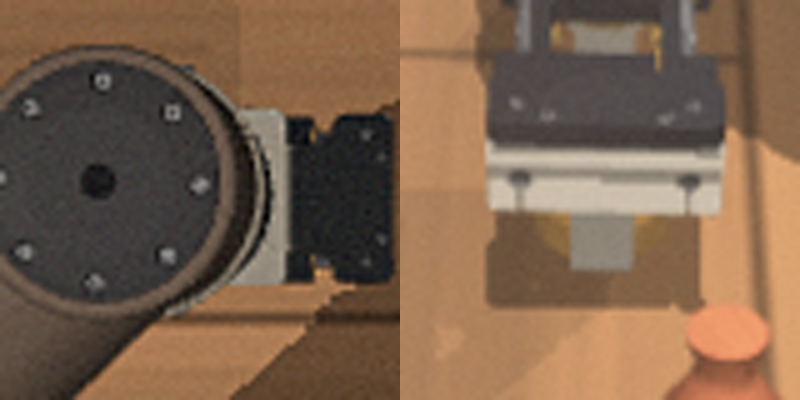

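Emit:
{"op": "carry_out", "data": {"deltas": [[[0,0,-0.15,0,-1],[0,0,-0.35,0,-1],[0,0,-0.5,0,-1],[0,0,-0.6,0,-1],[0,0,-0.6,0,-1]]]}}

```text
clock: 13.1
tool_pos: [0.4341, 0.1431, 0.1291]
orientation: [179.8, 0.2, -180.0]
force: [-0.6, -0.0, -2.7]
opening: 0.0493
gripper_force: 30.0
```

Emit:
{"op": "carry_out", "data": {"deltas": [[[-0.2,0.1,0,0,-1],[-0.4,0.2,0,0,-1],[-0.6,0.32,0,0,-1],[-0.8,0.42,0,0,-1],[-0.9,0.4725,0,0,-1]]]}}

```text
clock: 13.6
tool_pos: [0.6149, 0.2376, 0.1237]
orientation: [-179.9, -0.1, -180.0]
force: [-1.5, -0.4, -3.1]
opening: 0.0491
gripper_force: 30.0
```

Emit:
{"op": "carry_out", "data": {"deltas": [[[0,0,0,0,-1],[0,0,0,0,-1],[0,0,0,0,-1]]]}}

```text
clock: 13.9
tool_pos: [0.6115, 0.2359, 0.1253]
orientation: [-179.9, -0.1, -180.0]
force: [-1.3, 0.0, -1.9]
opening: 0.0487
gripper_force: 30.0
```

Emit:
{"op": "carry_out", "data": {"deltas": [[[-0.0075,0.003,0.1,0,-1],[-0.0075,0.003,0.2,0,-1],[-0.0075,0.003,0.27,0,-1],[-0.0075,0.003,0.32,0,-1],[-0.0075,0.003,0.34,0,-1]]]}}

```text
clock: 14.4
tool_pos: [0.6137, 0.2368, 0.0577]
orientation: [-180.0, -0.1, -180.0]
force: [-0.2, -0.7, -2.8]
opening: 0.0488
gripper_force: 30.0
```

Emit:
{"op": "carry_out", "data": {"deltas": [[[0,0,0.02,0,-1],[0,0,0.04,0,-1],[0,0,0.06,0,-1],[0,0,0.07,0,-1],[0,0,0.07,0,-1]]]}}

```text
clock: 14.9
tool_pos: [0.6143, 0.2371, 0.0444]
orientation: [-180.0, -0.0, -180.0]
force: [-1.3, 0.6, -2.4]
opening: 0.0487
gripper_force: 30.0
```

Emit:
{"op": "carry_out", "data": {"deltas": [[[0,0,0.015,0,-1],[0,0,0.03,0,-1],[0,0,0.04,0,-1],[0,0,0.043,0,-1],[0,0,0.043,0,-1]]]}}

```text
clock: 15.4
tool_pos: [0.6143, 0.2371, 0.0358]
orientation: [-180.0, -0.0, -180.0]
force: [0.6, 0.2, -3.1]
opening: 0.0489
gripper_force: 30.0
```

Emit:
{"op": "carry_out", "data": {"deltas": [[[0,0,0.005,0,-1],[0,0,0.005,0,-1],[0,0,0.005,0,-1]]]}}

```text
clock: 15.7
tool_pos: [0.6143, 0.2371, 0.035]
orientation: [180.0, 0.0, -180.0]
force: [-0.2, -1.2, -1.7]
opening: 0.0491
gripper_force: 30.0
```

Emit:
{"op": "carry_out", "data": {"deltas": [[[0,0,0.005,0,-1],[0,0,0.005,0,-1],[0,0,0.005,0,-1]]]}}

```text
clock: 16.0
tool_pos: [0.6144, 0.2372, 0.0349]
orientation: [180.0, 0.0, -180.0]
force: [-3.3, -1.1, 5.0]
opening: 0.0489
gripper_force: 30.0
```

Emit:
{"op": "carry_out", "data": {"deltas": [[[0,0,0.003,0,-1],[0,0,0.003,0,-1],[0,0,0.003,0,-1]]]}}

```text
clock: 16.3
tool_pos: [0.6144, 0.2372, 0.0349]
orientation: [180.0, 0.0, -180.0]
force: [-5.1, -0.3, 8.4]
opening: 0.0488
gripper_force: 30.0
```

Emit:
{"op": "carry_out", "data": {"deltas": [[[0,0,0.001,0,-1],[0,0,0.001,0,-1],[0,0,0.001,0,-1],[0,0,0.001,0,-1],[0,0,0.001,0,-1]]]}}

```text
clock: 16.8
tool_pos: [0.6144, 0.2372, 0.0349]
orientation: [180.0, 0.0, -180.0]
force: [-4.8, 0.0, 10.6]
opening: 0.0487
gripper_force: 30.0
```

Emit:
{"op": "carry_out", "data": {"deltas": [[[0,0,0,0,-1],[0,0,-0.007,0,-1],[0,0,-0.009,0,0.5],[0,0,-0.009,0,0.5],[0,0,-0.009,0,0.5]]]}}

```text
clock: 17.3
tool_pos: [0.6145, 0.2372, 0.0349]
orientation: [180.0, 0.0, -180.0]
force: [-0.8, 1.1, 0.2]
opening: 0.0645
gripper_force: 0.0
```

Emit:
{"op": "carry_out", "data": {"deltas": [[[0,0,-0.05,0,0.8],[0,0,-0.2,0,0.8],[0,0,-0.4,0,0.8],[0,0,-0.5,0,0.8],[0,0,-0.5,0,0.8]]]}}

```text
clock: 17.8
tool_pos: [0.6164, 0.2383, 0.1399]
orientation: [179.8, 0.4, -180.0]
force: [0.2, -0.2, 0.1]
opening: 0.0789
gripper_force: 0.0
```

```bash
python3 look.py b4 .6135 .2365 .03 40
```

```text
[0.6164 0.2383 0.1399] [ 179.79    0.36 -179.95] [ 0.2 -0.2  0.1] 0.0789 17.8
top origin 191 156
side origin 223 278
```

View pics/b4.png

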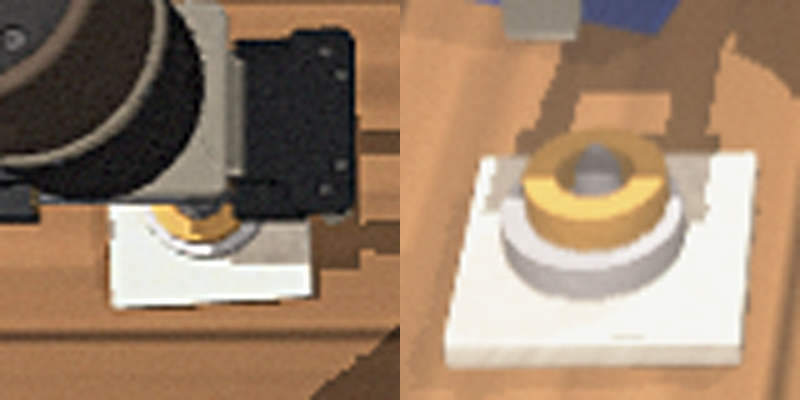

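Emit:
{"op": "carry_out", "data": {"deltas": [[[0.14,0.2,0.05,0,0.8],[0.28,0.4,0.1,0,0.8],[0.42,0.6,0.15,0,0.8],[0.56,0.8,0.2,0,0.8],[0.634,0.8735,0.2,0,0.8]]]}}

```text
clock: 18.4
tool_pos: [0.4844, 0.4136, 0.0921]
orientation: [-179.8, -0.1, -179.9]
force: [0.2, -0.3, -1.6]
opening: 0.0791
gripper_force: 0.0
```

Emit:
{"op": "carry_out", "data": {"deltas": [[[0,0,0,0,0.8],[0,0,0,0,0.8],[0,0,0,0,0.8]]]}}

```text
clock: 18.7
tool_pos: [0.4878, 0.411, 0.0945]
orientation: [-180.0, -0.0, 180.0]
force: [0.0, -0.4, 1.0]
opening: 0.0787
gripper_force: 0.0
```

Emit:
{"op": "carry_out", "data": {"deltas": [[[-0.0085,0.01,0.12,0,0.8],[-0.0085,0.01,0.24,0,0.8],[-0.0085,0.01,0.34,0,0.8],[-0.0085,0.01,0.4,0,0.8],[-0.0085,0.01,0.4225,0,0.8]]]}}

```text
clock: 19.2
tool_pos: [0.4894, 0.4124, 0.0091]
orientation: [-179.9, -0.1, 179.9]
force: [-0.2, -0.4, 0.4]
opening: 0.0791
gripper_force: 0.0
```

Emit:
{"op": "carry_out", "data": {"deltas": [[[0,0,0,0,0.8],[0,0,0,0,-1],[0,0,0,0,-1],[0,0,0,0,-1],[0,0,0,0,-1]]]}}

```text
clock: 19.7
tool_pos: [0.4893, 0.4141, 0.0111]
orientation: [180.0, 0.0, -180.0]
force: [0.9, 0.8, 0.4]
opening: 0.0524
gripper_force: 0.0
```

Emit:
{"op": "carry_out", "data": {"deltas": [[[0,0,0,0,-1],[0,0,0,0,-1],[0,0,0,0,-1],[0,0,0,0,-1]]]}}

```text
clock: 20.1
tool_pos: [0.4894, 0.4145, 0.0109]
orientation: [179.9, 0.0, -180.0]
force: [-0.6, 2.0, 2.9]
opening: 0.041
gripper_force: 30.0
```

Emit:
{"op": "carry_out", "data": {"deltas": [[[0,0,-0.12,0,-1],[0,0,-0.28,0,-1],[0,0,-0.44,0,-1],[0,0,-0.56,0,-1],[0,0,-0.6,0,-1]]]}}

```text
clock: 20.6
tool_pos: [0.4896, 0.4142, 0.1325]
orientation: [179.9, 0.1, -180.0]
force: [0.8, -0.3, -3.7]
opening: 0.0411
gripper_force: 30.0
```

Emit:
{"op": "carry_out", "data": {"deltas": [[[-0.1,-0.2,0,0,-1],[-0.2,-0.4,0,0,-1],[-0.3,-0.6,0,0,-1],[-0.4,-0.8,0,0,-1],[-0.4415,-0.996,0,0,-1]]]}}

```text
clock: 21.1
tool_pos: [0.5777, 0.2123, 0.1284]
orientation: [-179.9, -0.1, 180.0]
force: [-0.4, -0.2, -3.2]
opening: 0.0411
gripper_force: 30.0
```

Emit:
{"op": "carry_out", "data": {"deltas": [[[-0.1,-0.2,0,0,-1],[-0.2,-0.4,0,0,-1],[-0.3,-0.6,0,0,-1],[-0.4,-0.85,0,0,-1],[-0.4415,-0.996,0,0,-1]]]}}

```text
clock: 21.6
tool_pos: [0.6655, 0.0124, 0.1281]
orientation: [-180.0, -0.2, 179.9]
force: [0.6, 0.8, -3.4]
opening: 0.0409
gripper_force: 30.0
```

Emit:
{"op": "carry_out", "data": {"deltas": [[[0,0,0,0,-1],[0,0,0,0,-1],[0,0,0,0,-1]]]}}

```text
clock: 21.9
tool_pos: [0.665, 0.0157, 0.1291]
orientation: [-180.0, -0.1, -180.0]
force: [0.3, 0.3, -3.6]
opening: 0.0409
gripper_force: 30.0
```

Emit:
{"op": "carry_out", "data": {"deltas": [[[0,0,0.12,0,-1],[0,0,0.26,0,-1],[0,0,0.4,0,-1],[0,0,0.5,0,-1],[0,0,0.535,0,-1]]]}}

```text
clock: 22.4
tool_pos: [0.6638, 0.0165, 0.0207]
orientation: [-180.0, -0.2, -179.9]
force: [0.1, -0.9, -2.9]
opening: 0.0413
gripper_force: 30.0
```

Emit:
{"op": "carry_out", "data": {"deltas": [[[0,0,0.01,0,-1],[0,0,0.02,0,-1],[0,0,0.025,0,-1],[0,0,0.03,0,-1],[0,0,0.03,0,-1]]]}}

```text
clock: 22.9
tool_pos: [0.6662, 0.0155, 0.0181]
orientation: [180.0, 0.1, -180.0]
force: [0.8, 0.6, -3.2]
opening: 0.0413
gripper_force: 30.0
```

Emit:
{"op": "carry_out", "data": {"deltas": [[[0,0,0.006,0,-1],[0,0,0.012,0,-1],[0,0,0.012,0,-1],[0,0,0.012,0,-1]]]}}

```text
clock: 23.3
tool_pos: [0.6658, 0.0154, 0.015]
orientation: [-180.0, -0.0, -180.0]
force: [-0.1, 0.1, -3.0]
opening: 0.041
gripper_force: 30.0
```

Emit:
{"op": "carry_out", "data": {"deltas": [[[0,0,0.003,0,-1],[0,0,0.003,0,-1],[0,0,0.003,0,-1]]]}}

```text
clock: 23.6
tool_pos: [0.6659, 0.0154, 0.0149]
orientation: [-180.0, 0.0, -180.0]
force: [-2.1, 0.3, 1.5]
opening: 0.0411
gripper_force: 30.0
```

Emit:
{"op": "carry_out", "data": {"deltas": [[[0,0,0,0,0.2],[0,0,0,0,0.2],[0,0,0,0,0.2],[0,0,0,0,0.2]]]}}

```text
clock: 24.0
tool_pos: [0.6661, 0.0155, 0.0145]
orientation: [180.0, 0.0, -180.0]
force: [-0.1, 0.0, 0.1]
opening: 0.0521
gripper_force: 0.0
```

Emit:
{"op": "carry_out", "data": {"deltas": [[[0,0,-0.05,0,0.2],[0,0,-0.2,0,0.2],[0,0,-0.4,0,0.4],[0,0,-0.6,0,0.5],[0,0,-0.6,0,0.5]]]}}

```text
clock: 24.5
tool_pos: [0.6697, 0.0159, 0.1422]
orientation: [179.9, 0.6, -179.9]
force: [0.2, -0.0, -0.0]
opening: 0.0648
gripper_force: 0.0
```

Emit:
{"op": "carry_out", "data": {"deltas": [[[0.2,-0.02,0,0,0.5],[0.45,-0.05,0,0,0.5],[0.7,-0.08,0,0,0.5],[0.9,-0.1,0,0,0.5],[1,-0.127,0,0,0.5]]]}}

```text
clock: 25.0
tool_pos: [0.4627, -0.0105, 0.135]
orientation: [180.0, 0.0, -180.0]
force: [0.9, 0.6, 0.1]
opening: 0.0656
gripper_force: 0.0
```

Emit:
{"op": "carry_out", "data": {"deltas": [[[0.1,0,0,0,0.5],[0.1,0,0,0,0.5],[0.1,0,0,0,0.5],[0.1,0,0,0,0.5]]]}}

```text
clock: 25.4
tool_pos: [0.4468, -0.0097, 0.1349]
orientation: [180.0, 0.1, -180.0]
force: [0.2, 0.7, -0.5]
opening: 0.0655
gripper_force: 0.0
```

```bash
python3 look.py b5 .56 0 .03 100
```

```text
[ 0.4468 -0.0097  0.1349] [ 1.7999e+02  6.0000e-02 -1.7997e+02] [ 0.2  0.7 -0.5] 0.0655 25.4
top origin 227 117
side origin 207 145
```

View pics/b5.png

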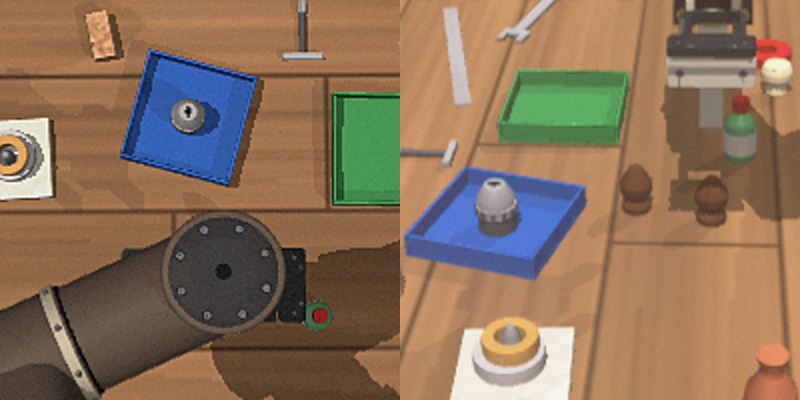

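Emit:
{"op": "carry_out", "data": {"deltas": [[[0,0,0.15,0,0.5],[0,0,0.3,0,0.5],[0,0,0.45,0,0.5],[0,0,0.56,0,0.5],[0,0,0.605,0,0.5]]]}}

```text
clock: 26.0
tool_pos: [0.4449, -0.0105, 0.0113]
orientation: [-179.9, -0.2, 180.0]
force: [0.4, -0.8, -0.2]
opening: 0.0655
gripper_force: 0.0
```

Emit:
{"op": "carry_out", "data": {"deltas": [[[0,0,0,0,0.5],[0,0,0,0,0.5],[0,0,0,0,-1],[0,0,0,0,-1],[0,0,0,0,-1]]]}}

```text
clock: 26.5
tool_pos: [0.4464, -0.0098, 0.0142]
orientation: [180.0, 0.1, -180.0]
force: [-0.3, 0.5, 0.1]
opening: 0.0473
gripper_force: 0.0
```

Emit:
{"op": "carry_out", "data": {"deltas": [[[0,0,0,0,-1],[0,0,0,0,-1],[0,0,0,0,-1],[0,0,0,0,-1],[0,0,0,0,-1]]]}}

```text
clock: 27.0
tool_pos: [0.4461, -0.01, 0.0137]
orientation: [-180.0, 0.0, -180.0]
force: [-1.0, -1.5, 4.2]
opening: 0.0325
gripper_force: 30.0
```

Emit:
{"op": "carry_out", "data": {"deltas": [[[0,0,-0.1,0,-1],[0,0,-0.25,0,-1],[0,0,-0.42,0,-1],[0,0,-0.56,0,-1],[0,0,-0.6,0,-1]]]}}

```text
clock: 27.5
tool_pos: [0.4473, -0.0094, 0.1362]
orientation: [179.9, 0.2, -180.0]
force: [-0.3, -0.2, -0.7]
opening: 0.0323
gripper_force: 30.0
```

Emit:
{"op": "carry_out", "data": {"deltas": [[[-0.12,-0.19,0,0,-1],[-0.25,-0.38,0,0,-1],[-0.365,-0.57,0,0,-1],[-0.5,-0.75,0,0,-1],[-0.6,-0.9,0,0,-1]]]}}

```text
clock: 28.0
tool_pos: [0.5666, -0.1918, 0.1321]
orientation: [180.0, -0.1, 180.0]
force: [0.2, 0.7, 0.2]
opening: 0.0323
gripper_force: 30.0
```

Emit:
{"op": "carry_out", "data": {"deltas": [[[-0.13,-0.238,0,0,-1],[-0.13,-0.238,0,0,-1],[-0.13,-0.238,0,0,-1],[-0.13,-0.238,0,0,-1]]]}}

```text
clock: 28.4
tool_pos: [0.591, -0.2371, 0.1323]
orientation: [180.0, -0.1, 180.0]
force: [0.8, 0.4, 0.1]
opening: 0.0328
gripper_force: 30.0
```

Emit:
{"op": "carry_out", "data": {"deltas": [[[0,0,0.12,0,-1],[0,0,0.26,0,-1],[0,0,0.4,0,-1],[0,0,0.5,0,-1],[0,0,0.54,0,-1]]]}}

```text
clock: 28.9
tool_pos: [0.5902, -0.236, 0.0236]
orientation: [180.0, -0.2, -179.9]
force: [-0.3, 0.3, 0.1]
opening: 0.0321
gripper_force: 30.0
```

Emit:
{"op": "carry_out", "data": {"deltas": [[[0,0,0.007,0,-1],[0,0,0.014,0,-1],[0,0,0.02,0,-1],[0,0,0.02,0,-1],[0,0,0.02,0,-1]]]}}

```text
clock: 29.4
tool_pos: [0.5923, -0.2377, 0.0222]
orientation: [-180.0, 0.1, -180.0]
force: [-0.1, 0.7, -0.6]
opening: 0.0325
gripper_force: 30.0
```

Emit:
{"op": "carry_out", "data": {"deltas": [[[0,0,0.01,0,-1],[0,0,0.018,0,-1],[0,0,0.02,0,-1],[0,0,0.02,0,-1]]]}}

```text
clock: 29.8
tool_pos: [0.5921, -0.2377, 0.0177]
orientation: [-180.0, 0.0, -180.0]
force: [-0.4, 0.7, 2.8]
opening: 0.0322
gripper_force: 30.0
```

Emit:
{"op": "carry_out", "data": {"deltas": [[[0,0,0.004,0,-1],[0,0,0.004,0,-1],[0,0,0.004,0,-1]]]}}

```text
clock: 30.1
tool_pos: [0.5924, -0.2377, 0.0176]
orientation: [-180.0, 0.1, -180.0]
force: [-1.8, 0.5, 8.0]
opening: 0.0323
gripper_force: 30.0
```

Emit:
{"op": "carry_out", "data": {"deltas": [[[0,0,-0.005,0,-1],[0,0,-0.005,0,0.2],[0,0,-0.005,0,0.2],[0,0,-0.005,0,0.2],[0,0,-0.005,0,0.2]]]}}

```text
clock: 30.6
tool_pos: [0.5918, -0.2375, 0.0174]
orientation: [180.0, -0.0, -180.0]
force: [0.4, -0.7, 0.2]
opening: 0.0518
gripper_force: 0.0
```

Emit:
{"op": "carry_out", "data": {"deltas": [[[0,0,-0.05,0,0.2],[0,0,-0.2,0,0.2],[0,0,-0.4,0,0.5],[0,0,-0.6,0,0.5],[0,0,-0.6,0,0.5]]]}}

```text
clock: 31.1
tool_pos: [0.5955, -0.2385, 0.1451]
orientation: [-179.8, 0.6, -179.9]
force: [-0.1, 0.8, -0.0]
opening: 0.065
gripper_force: 0.0
```

Emit:
{"op": "carry_out", "data": {"deltas": [[[0.2,-0.07,0,-0.0235,0.5],[0.45,-0.15,0,-0.047,0.5],[0.7,-0.23,0,-0.07,0.5],[0.9,-0.3,0,-0.094,0.5],[1,-0.335,0,-0.117,0.5]]]}}

```text
clock: 31.6
tool_pos: [0.3883, -0.3049, 0.1383]
orientation: [180.0, 0.0, -137.6]
force: [0.6, -0.3, 0.3]
opening: 0.0657
gripper_force: 0.0
```

Emit:
{"op": "carry_out", "data": {"deltas": [[[0,0,0,-0.023,0.5],[0,0,0,-0.046,0.5],[0,0,0,-0.069,0.5],[0,0,0,-0.092,0.5],[0,0,0,-0.115,0.5]]]}}

```text
clock: 32.1
tool_pos: [0.392, -0.3047, 0.1383]
orientation: [-179.9, -0.0, -96.1]
force: [1.1, -0.0, 0.6]
opening: 0.066
gripper_force: 0.0
```

Emit:
{"op": "carry_out", "data": {"deltas": [[[0,0.11,0.05,-0.018,0.5],[0,0.11,0.1,-0.018,0.5],[0,0.11,0.15,-0.018,0.5],[0,0.11,0.15,-0.018,0.5],[0,0.11,0.15,-0.018,0.5]]]}}

```text
clock: 32.6
tool_pos: [0.3705, -0.3023, 0.1077]
orientation: [180.0, -0.0, -90.0]
force: [0.2, -0.4, 0.7]
opening: 0.0657
gripper_force: 0.0
```

```bash
python3 look.py b6 .45 -.30 .03 100
```

```text
[ 0.3705 -0.3023  0.1077] [ 1.7998e+02 -1.0000e-02 -9.0010e+01] [ 0.2 -0.4  0.7] 0.0657 32.6
top origin 349 161
side origin 262 79
```

View pics/b6.png

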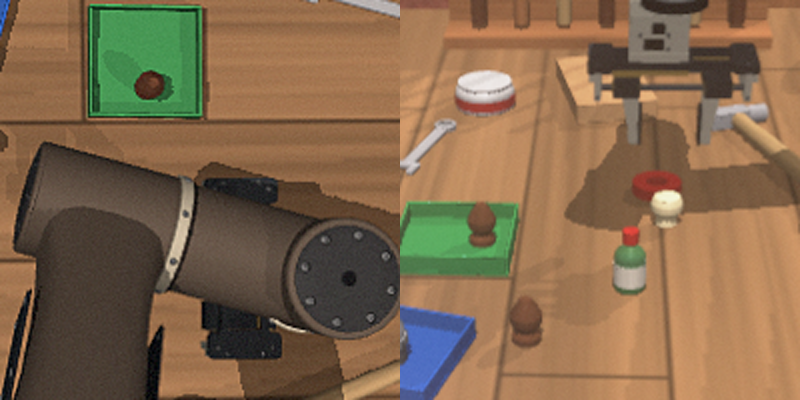

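Emit:
{"op": "carry_out", "data": {"deltas": [[[0.011,0,0.12,0,0.5],[0.011,0,0.25,0,0.5],[0.011,0,0.37,0,0.5],[0.011,0,0.45,0,0.5],[0.011,0,0.495,0,0.5]]]}}

```text
clock: 33.2
tool_pos: [0.3699, -0.3042, 0.0076]
orientation: [179.9, 0.0, -90.0]
force: [-0.4, 0.0, 0.2]
opening: 0.0654
gripper_force: 0.0
```

Emit:
{"op": "carry_out", "data": {"deltas": [[[0,0,0,0,0.5],[0,0,0,0,0.5],[0,0,0,0,-1],[0,0,0,0,-1],[0,0,0,0,-1]]]}}

```text
clock: 33.7
tool_pos: [0.3705, -0.3044, 0.0093]
orientation: [-179.9, -0.0, -90.0]
force: [0.3, -0.5, 0.3]
opening: 0.047
gripper_force: 0.0
```

Emit:
{"op": "carry_out", "data": {"deltas": [[[0,0,0,0,-1],[0,0,0,0,-1],[0,0,0,0,-1],[0,0,0,0,-1],[0,0,0,0,-1]]]}}

```text
clock: 34.2
tool_pos: [0.3702, -0.3044, 0.009]
orientation: [-180.0, -0.0, -90.0]
force: [-1.5, 0.5, 6.5]
opening: 0.0377
gripper_force: 30.0
```

Emit:
{"op": "carry_out", "data": {"deltas": [[[0,0,-0.1,0,-1],[0,0,-0.25,0,-1],[0,0,-0.42,0,-1],[0,0,-0.56,0,-1],[0,0,-0.6,0,-1]]]}}

```text
clock: 34.7
tool_pos: [0.3716, -0.305, 0.1317]
orientation: [-179.7, -0.1, -90.0]
force: [0.7, -0.1, -0.1]
opening: 0.0376
gripper_force: 30.0
```

Emit:
{"op": "carry_out", "data": {"deltas": [[[-0.04,-0.2,0,0.0235,-1],[-0.08,-0.4,0,0.047,-1],[-0.12,-0.6,0,0.07,-1],[-0.16,-0.8,0,0.094,-1],[-0.2,-0.95,0,0.117,-1]]]}}

```text
clock: 35.2
tool_pos: [0.5619, -0.2637, 0.1274]
orientation: [179.9, -0.0, -132.4]
force: [-0.4, 0.3, -0.6]
opening: 0.0379
gripper_force: 30.0
```

Emit:
{"op": "carry_out", "data": {"deltas": [[[0,0,0,0.0235,-1],[0,0,0,0.047,-1],[0,0,0,0.07,-1],[0,0,0,0.094,-1],[0,0,0,0.117,-1]]]}}

```text
clock: 35.7
tool_pos: [0.5596, -0.264, 0.1274]
orientation: [180.0, -0.1, -174.6]
force: [-0.3, -0.4, -0.6]
opening: 0.0378
gripper_force: 30.0
```

Emit:
{"op": "carry_out", "data": {"deltas": [[[-0.2,0.04,0,0.016,-1],[-0.4,0.07,0,0.016,-1],[-0.496,0.085,0,0.016,-1],[-0.496,0.085,0,0.016,-1],[-0.496,0.085,0,0.016,-1]]]}}

```text
clock: 36.2
tool_pos: [0.6564, -0.237, 0.127]
orientation: [180.0, -0.1, -180.0]
force: [-0.9, -0.9, -0.7]
opening: 0.0378
gripper_force: 30.0
```

Emit:
{"op": "carry_out", "data": {"deltas": [[[0,0,0,0,-1],[0,0,0,0,-1]]]}}

```text
clock: 36.4
tool_pos: [0.6562, -0.2377, 0.1287]
orientation: [180.0, -0.0, 180.0]
force: [-0.2, 0.2, -0.2]
opening: 0.0377
gripper_force: 30.0
```

Emit:
{"op": "carry_out", "data": {"deltas": [[[0,0,0.12,0,-1],[0,0,0.26,0,-1],[0,0,0.4,0,-1],[0,0,0.5,0,-1],[0,0,0.545,0,-1]]]}}

```text
clock: 36.9
tool_pos: [0.6553, -0.2375, 0.0178]
orientation: [180.0, -0.2, 180.0]
force: [-0.7, 0.1, -0.0]
opening: 0.0377
gripper_force: 30.0
```

Emit:
{"op": "carry_out", "data": {"deltas": [[[0,0,0.006,0,-1],[0,0,0.012,0,-1],[0,0,0.018,0,-1],[0,0,0.018,0,-1],[0,0,0.018,0,-1]]]}}

```text
clock: 37.4
tool_pos: [0.6575, -0.2374, 0.0169]
orientation: [-180.0, 0.1, -180.0]
force: [0.1, 0.2, -1.3]
opening: 0.0376
gripper_force: 30.0
```

Emit:
{"op": "carry_out", "data": {"deltas": [[[0,0,0.01,0,-1],[0,0,0.017,0,-1],[0,0,0.019,0,-1],[0,0,0.019,0,-1]]]}}

```text
clock: 37.8
tool_pos: [0.6573, -0.2374, 0.0131]
orientation: [-180.0, 0.0, -180.0]
force: [-2.0, 1.3, 5.4]
opening: 0.0379
gripper_force: 30.0
```

Emit:
{"op": "carry_out", "data": {"deltas": [[[0,0,0.002,0,-1],[0,0,0.002,0,-1],[0,0,0.002,0,-1]]]}}

```text
clock: 38.1
tool_pos: [0.6574, -0.2374, 0.0131]
orientation: [-180.0, 0.0, -180.0]
force: [-2.6, 1.2, 8.5]
opening: 0.0377
gripper_force: 30.0
```

Emit:
{"op": "carry_out", "data": {"deltas": [[[0,0,-0.004,0,-1],[0,0,-0.005,0,0.25],[0,0,-0.005,0,0.25],[0,0,-0.005,0,0.25],[0,0,-0.005,0,0.25]]]}}

```text
clock: 38.6
tool_pos: [0.657, -0.2374, 0.0126]
orientation: [180.0, -0.0, -180.0]
force: [-0.2, 0.7, -0.3]
opening: 0.0545
gripper_force: 0.0
```

Emit:
{"op": "carry_out", "data": {"deltas": [[[0,0,-0.05,0,0.25],[0,0,-0.2,0,0.25],[0,0,-0.4,0,0.25],[0,0,-0.6,0,0.25],[0,0,-0.7,0,0.25]]]}}

```text
clock: 39.1
tool_pos: [0.6587, -0.2379, 0.1582]
orientation: [-179.9, 0.3, -180.0]
force: [1.1, 0.2, 0.7]
opening: 0.0546
gripper_force: 0.0
```

Emit:
{"op": "carry_out", "data": {"deltas": [[[0.1,-0.2,0,0,0.25],[0.2,-0.4,0,0,0.25],[0.3,-0.6,0,0,0.25],[0.4,-0.8,0,0,0.25],[0.4,-0.8,0,0,0.25]]]}}

```text
clock: 39.6
tool_pos: [0.5743, -0.4018, 0.1537]
orientation: [-180.0, -0.0, 179.8]
force: [-0.4, 0.4, -0.7]
opening: 0.0549
gripper_force: 0.0
```

```bash
python3 look.py b7 .56 0 .03 160; cp pics/b7.png pics/x.png
python3 - <<'E'
from plant import ctrl
import cv2,numpy as np
t=ctrl.snapshot("top")["color"][100:340,120:520]; s=ctrl.snapshot("side")["color"][140:440,200:460]
t=cv2.resize(t,(400,240)); s=cv2.resize(s,(400,460))
c=np.zeros((460,800,3),np.uint8); c[:240,:400]=t; c[:,400:]=s
cv2.imwrite("pics/b8.png",c[:,:,::-1])
E
```

```text
[ 0.5743 -0.4018  0.1537] [-1.7996e+02 -1.0000e-02  1.7976e+02] [-0.4  0.4 -0.7] 0.0549 39.6
top origin 167 57
side origin 147 85
```

View pics/b8.png

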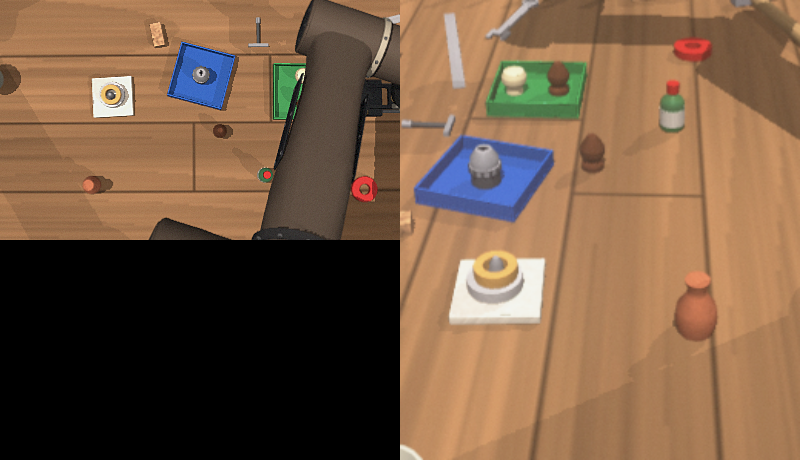

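The side view shows the knob and finial upright in the green tray, around (513,80) and (558,78). The chuck is upright in the blue tray and both rings lie flat on the post. The vase, the glue bottle and the look-alikes are where they started.

```bash
python3 -c "
from plant import ctrl
print(ctrl.close_job())"
```

```text
the job is handed in; nothing more can be done
None
```

The job is handed in at about 40 s: both rings are threaded in order and each was pressed for about half a second, the knob and finial stand in the green tray, the chuck stands in the blue tray, and the vase, glue bottle and look-alikes were left alone.

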